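# Hang the stubby hammer in its keyed bench ring

## Task

Draw the stubby hammer up out of the wooden block and put it away in the steel bench ring: lower it handle first into the ring, feel for the hidden oblong slot inside by turning the hammer under light pressure, then lower it fully home so that its head sits on the rim, and let go. Be gentle: never force the handle against the ring and never let the hammer drop through it, and leave the other things on the bench where they are.

Things in the scene. Friction and masses are not known exactly. Their poses are not given: they have to be found in the camera images.
- hammer_head (a point): Centre of the head of the loose stubby hammer (130 mm long, 0.14 to 0.28 kg), standing upright, head up. z up along the handle; x along the 78 mm long head; y across its flat cheeks. The head's middle 38 mm is a block 20 mm wide (y), 24 mm high: pinch its cheeks with the pads centred here. Under it a round shoulder, 38 mm wide, 16 mm high; its underside is 28 mm below this point.
- hammer_foot (a point): Lower end of the hammer's wooden handle, on its centre line, 118 mm below the head centre; axes as for hammer_head. The handle is a flat bar, 22 mm (x) by 8 mm (y), 90 mm long from the shoulder down, the last 2 mm narrowed to 20 by 6 mm. A half turn about z makes no difference.
- hammer: The whole hammer (steel head, pale wooden handle), standing in the wooden block; its origin and axes are those of hammer_foot.
- ring_mouth (a point): Centre of the upper rim of the fixed steel bench ring, 105 mm above the bench, z up. The ring is a rigid collar, 60 mm outside, with a round bore 30 mm wide and 20 mm deep above a slotted plate. With the hammer fully home its shoulder rests on this rim and the head centre is 28 mm above this point.
- slot_centre (a point): Centre of the upper side of the slotted plate inside the ring, 21 mm below the rim; axes as for ring_mouth, NOT the slot's. Rigid, 11 mm thick, slot 25 x 11 mm, edges chamfered 1 mm. The slot's long side lies along y turned by an unmeasured -0.75 to +0.75 rad about z: find it by feel. The handle passes only with its 22 mm side along the slot to about 0.12 rad. All is free below.
- bench_ring: The whole fixed bench ring with its slotted plate; origin on the bench, 105 mm below ring_mouth, same axes. Base plate 8 mm thick, from 48 mm to -x to 72 mm to +x of the ring's axis and 50 mm either side in y; pillar at +x, 96 mm high, lower than the rim.
- parking_block: Fixed wooden block 90x90x100 mm in which the hammer first stands, with a vertical round through hole of 30 mm in the middle. Origin at the centre of its underside. The hammer's shoulder rests on its top, with 90 mm of handle in the hole.
- lighter_mid (a point): Bystander: small green lighter, 25x76x13 mm; the point is about half-way up its middle. It lies loose on the bench and is to be left alone.
- tweezers_mid (a point): Bystander: thin steel tweezers lying flat, 16x126x7 mm; the point is about half-way up its middle. It lies loose on the bench and is to be left alone.
- flat_pliers_mid (a point): Bystander: blue-handled flat-nose pliers lying flat, 52x142x13 mm; the point is about half-way up its middle. It lies loose on the bench and is to be left alone.
- round_pliers_mid (a point): Bystander: red-handled round-nose pliers lying flat, 52x142x13 mm; the point is about half-way up its middle. It lies loose on the bench and is to be left alone.
- copper_coil_mid (a point): Bystander: flat coil of copper wire, 67x67x8 mm; the point is about half-way up its middle. It lies loose on the bench and is to be left alone.
- bench_brush_mid (a point): Bystander: pale wooden bench brush, 40x186x18 mm; the point is about half-way up its middle. It lies loose on the bench and is to be left alone.
- pumice_jar_mid (a point): Bystander: small jar with a black lid, 61x61x74 mm; the point is about half-way up its middle. It lies loose on the bench and is to be left alone.
- ring_cone_mid (a point): Bystander: white porcelain cone, 46x46x100 mm; the point is about half-way up its middle. It lies loose on the bench and is to be left alone.
Things that resemble listed ones, but are neither listed nor needed, are in the scene too. Several things have the shape of the hammer; the one meant has the colours described above.

How it is judged (in metres and radians):
On the way, in this order (a step that is already met when the one before it is completed fails the run):
1. the hammer is drawn right out of the block (height (world z) of hammer_foot above 0.108 m and contact force between hammer and parking_block below 0.01 N), for 0.1 s.
2. the end of the handle is inside the ring (horizontal distance between hammer_foot and ring_mouth below 0.012 m and z of hammer_foot in the frame of ring_mouth below -0.008 m), for 0.1 s.
At the end, for the whole second after the job is handed in: The hammer hangs upright in the ring (within 0.09 rad), handle down through the slot (its end within 8 mm of the ring's axis), shoulder on the rim (head centre at most 32 mm above the rim's centre, 28 mm being home), at rest and let go (horizontal distance between hammer_foot and ring_mouth below 0.008 m and z of hammer_head in the frame of ring_mouth below 0.032 m and angle between hammer_head's own z axis and vertical below 0.09 rad and linear speed of hammer below 0.02 m/s and angular speed of hammer below 0.2 rad/s); the robot touches nothing.
It fails at once if the hammer presses on the ring with more than 60 N (contact force between hammer and bench_ring above 60 N).
It fails at once if the hammer drops through the ring (faster than 0.4 m/s with its handle in the ring) (horizontal distance between hammer_foot and ring_mouth below 0.015 m and z of hammer_foot in the frame of ring_mouth below -0.01 m and linear speed of hammer above 0.4 m/s).
It fails at once if a bystander is shifted by more than 25 mm (distance of any of lighter_mid, tweezers_mid, flat_pliers_mid, round_pliers_mid, copper_coil_mid, bench_brush_mid, pumice_jar_mid, ring_cone_mid from where it was at the start of the episode above 0.025 m).
It also fails if it takes over 72 s, if anything falls off the work surface, if the arm or the gripper's body presses on something with over 40 N, if the wrist force passes 120 N, or if a joint passes its speed limit or range.

## Robot

A 6-joint arm with a two-finger parallel gripper is mounted at the origin on a cart in front of the work surface, level with it; the furniture and walls round the work are solid. World frame = base frame: x ahead of the robot, y to its left, z up, the work surface at z = 0. Lengths are in m, angles in degrees, forces in N, time in s.
With the tool pointing down it reaches from about 0.35 to 0.875 m from the base axis. Payload 4.2 kg.
Tool frame: the origin (TCP) lies on the centre line of the jaws, within the pads' length; the fingertips stand 25 mm ahead of it and the grasp point (between the pads) lies 6 mm ahead of it; z points along the fingers, y is the line along which they close (so a half turn about z gives the same grasp; the last joint's range is limited). The gripper opens to 87 mm and grips with 3 to 60 N. Pads are 19 mm wide; open, the fingers measure 117 mm over their backs; the gripper's body (75 mm by 190 mm) begins 51 mm behind the grasp point.
Start: joints at [79.045, 22.042, 0.453, 0, -68.411, -14.817], TCP at [0.272, 0.563, 0.248] pointing down, gripper open.
Joint ranges: [-179.83, 179.83], [-69.29, 118.12], [-61.27, 80.66], [-181.25, 117.63], [-171.15, -9.14], [-177.46, 177.46]. Speed limits (degrees/s): [159.86, 159.86, 180, 180, 180, 180].

## Interface

Orientations are given as a 3x3 rotation matrix whose columns are the frame's x, y, z axes.
In Python, from station import r gives the robot as it stands.
- The arm moves only by the tool move_arm, never from a script. Its argument "series" is a list of rows, each an object with "grip": the opening, from 0 (shut) to 1 (fully open); "xyz": the shift along the tool's x, y, z in mm, a list of three; "angular": the turn, a rotation vector about the tool's x, y, z in rad, a list of three. A call has 1 to 10 rows; each row is the pose to reach, as a shift and turn from the pose commanded when the call began, along the tool's axes at that moment; what a row does not reach only later rows make up. A row lasts 1/10 s, in which the tool goes at most 50 mm and 8.59 degrees, less where a joint would pass 70% of its speed; a pose out of reach is approached as far as the arm can. A call with a gripper value outside its range is refused whole. The fingers move at their own pace and stop on an object; the grip force is fixed at half the most. Time passes only in rows, so rows that repeat a pose let the fingers close. It gives the time, the measured TCP pose, the force, the opening and the grip force at its end, in the units of the state.
- r.sense(): the state, without advancing time (a new reading comes with each control period).
- r.capture(name): name is "scene" or "top" or "wrist"; returns a dict with "img" (420x560x3 uint8, red, green, blue), "camera_matrix" (3x3 intrinsics, pixels), "rvec" (rotation vector, rad) and "tvec" (3), from world to camera coordinates, as OpenCV has them; the wrist camera has in their place "hand_eye" (4x4, takes a point from camera to tool coordinates, whose origin is the TCP and whose axes are the flange's). Camera axes: x right, y down, z forward; pixel columns grow to the right and rows downward; lengths in m; the calibration is good to about 2 mm. A picture is of the moment at which its call begins: read the wrist's pose just before it. There is no depth.
- r.finish_job(): hands the job in; it is judged then, once.
The state is a dict: "time_s": time; "joints": joint angles; "joint_velocities": joint speeds; "effort": joint torques, N m; "tcp_pos": TCP position; "ee_rot": TCP orientation; "wrist_force": force on the tool from outside, world axes, zero at the start; "moment": the same for the moment, N m; "gripper_width": opening from 0.0 (shut) to 1.0 (fully open); "gripper_force": force on a finger pad.
Only numpy, scipy, OpenCV 4.12 (cv2) and the standard library are available. Lean on these libraries where they do the work, as an engineer would, in place of code of your own. Each camera call takes 0.05 s, during which the arm holds its last target. There are 200 camera calls.

## Working session

There is one attempt and no reset: what is moved stays moved. The work goes in short steps, Python scripts to look and compute and a tool call to move; the robot and the scene stay as the last step left them, time stands still between calls to the robot, and variables do not carry over. Pictures are saved under pics/ and viewed, at most 10 in all, crops included, and the job is handed in when it is done.

Besides the shell and the picture viewer there is one more tool, called after "Emit:" as name(argument=value, ...) on one line, values as JSON. move_arm: Moves the arm, as the interface text tells. Its arguments: {"type":"object","properties":{"series":{"type":"array"}},"required":["series"]}

```bash
mkdir -p pics; ls; python3 - <<'E'
from station import r
import cv2,numpy as np
s=r.sense();print(s)
for n in("scene","top"):
    c=r.capture(n);cv2.imwrite(f"pics/{n}0.png",c["img"][:,:,::-1]);np.savez(f"pics/{n}0.npz",**c)
    print(n,c["camera_matrix"],c["rvec"],c["tvec"])
E
```

```text
pics
{'time_s': 0.0, 'joints': array([ 7.90452394e+01,  2.20912393e+01,  3.80049348e-01, -2.76203050e-02,
       -6.84111503e+01, -1.48179067e+01]), 'joint_velocities': array([ 0.03804226, -0.05250673,  0.14863583, -0.00463356,  0.03269961,
        0.00653124]), 'effort': array([-1.31746994e-03, -3.90673077e+01,  1.87405872e+01,  4.21999231e+00,
        1.09845304e-02, -1.92192224e-04]), 'tcp_pos': array([0.27148709, 0.56235295, 0.24645989]), 'ee_rot': array([[ 9.00448997e-01, -4.34960789e-01, -8.45839424e-04],
       [-4.34961596e-01, -9.00446759e-01, -2.01110831e-03],
       [ 1.13119890e-04,  2.17880813e-03, -9.99997620e-01]]), 'wrist_force': array([-0.02169681, -0.50272265, -0.06914472]), 'moment': array([-0.01711107, -0.03270094,  0.00382495]), 'gripper_force': 0.0, 'gripper_width': 1.0019853528753127}
scene [[411.50811095   0.         277.07026591]
 [  0.         411.50811095 212.35245552]
 [  0.           0.           1.        ]] [ 2.13344541 -0.8234249   0.38478404] [-0.27855282  0.41245815  0.52430653]
top [[388.07221974   0.         287.39209226]
 [  0.         388.07221974 207.6582455 ]
 [  0.           0.           1.        ]] [ 2.02843243 -2.19830364  0.22257368] [0.2600184  0.55784933 0.85311453]
```

View pics/scene0.png

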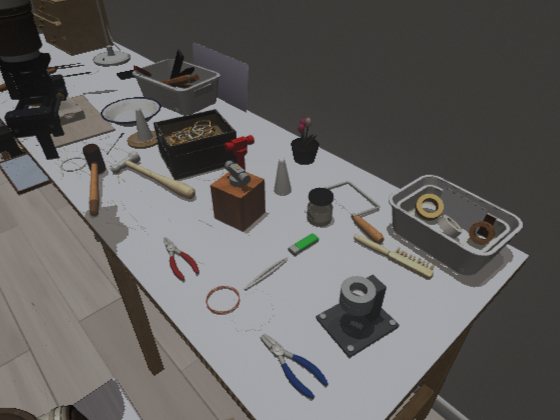

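View pics/top0.png

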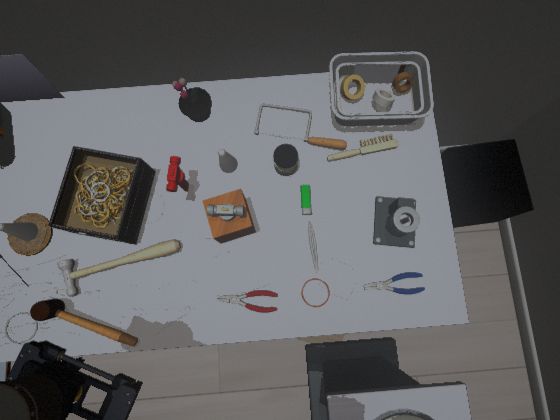

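The scene view shows the hammer (steel head) in the block at about (237,173) and the ring at (358,292). In the top view they are at (226,211) and (404,219). I'll take crops and rough positions next.

```bash
cat > h.py <<'E'
import numpy as np,cv2
def load(n): return np.load(f"pics/{n}.npz")
def ray(c,p):
    K=c["camera_matrix"];R=cv2.Rodrigues(c["rvec"])[0]
    d=R.T@np.linalg.solve(K,[p[0],p[1],1.]);o=-R.T@c["tvec"].ravel();return o,d/np.linalg.norm(d)
def plane(c,p,z):
    o,d=ray(c,p);return o+d*(z-o[2])/d[2]
def tri(c1,p1,c2,p2):
    A=0;b=0
    for c,p in((c1,p1),(c2,p2)):
        o,d=ray(c,p);P=np.eye(3)-np.outer(d,d);A=A+P;b=b+P@o
    return np.linalg.solve(A,b)
def proj(c,X): return cv2.projectPoints(np.array(X,float).reshape(-1,3),c["rvec"],c["tvec"],c["camera_matrix"],None)[0].reshape(-1,2)
E
python3 - <<'E'
from h import *
s,t=load("scene0"),load("top0")
print("ham tri",tri(s,(237,173),t,(226,211)),plane(t,(226,211),.14))
print("ring",tri(s,(358,292),t,(404,219)),plane(t,(404,219),.105),plane(s,(358,292),.105))
C=np.hstack([cv2.resize(x["img"][v-30:v+30,u-30:u+30],(390,390),interpolation=cv2.INTER_CUBIC) for x,u,v in((t,228,213),(t,403,219))])
D=np.hstack([cv2.resize(x["img"][v-30:v+30,u-30:u+30],(390,200),interpolation=cv2.INTER_CUBIC) for x,u,v in((s,237,190),(s,358,295))])
cv2.imwrite("pics/crop.png",np.vstack([C,D])[:,:,::-1])
E
```

```text
ham tri [0.56688096 0.34826662 0.12504464] [0.56316277 0.34635354 0.14      ]
ring [ 0.52343685 -0.04403733  0.09266009] [ 0.5208735  -0.03959862  0.105     ] [ 0.51513159 -0.04995984  0.105     ]
```

View pics/crop.png

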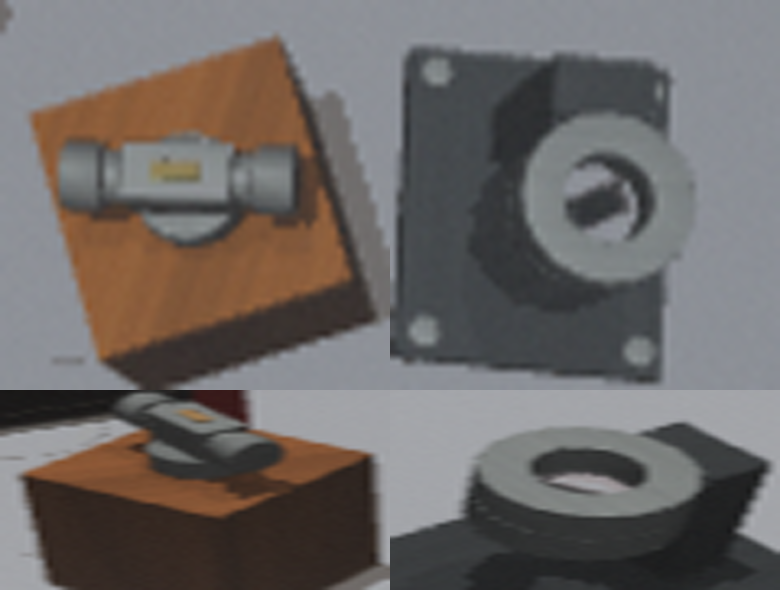

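```bash
python3 - <<'E'
from h import *
s,t=load("scene0"),load("top0")
print("ring",tri(s,(358.2,289.9),t,(406.3,219.)),plane(t,(406.3,219.),.105),plane(s,(358.2,289.9),.105))
print("ham",plane(t,(225.1,210.1),.14))
a,b=plane(t,(207.3,210.4),.13),plane(t,(244,211),.13);d=b-a;print(np.linalg.norm(d),np.degrees(np.arctan2(d[1],d[0])))
# base plate edges: left and bottom edges
p=[plane(t,(373+x/6.5,189+y/6.5),.008) for x,y in((18,50),(8,360),(272,378),(278,68))]
for i in range(4):
    d=p[(i+1)%4]-p[i];print(p[i],np.linalg.norm(d),np.degrees(np.arctan2(d[1],d[0])))
a,b=plane(t,(373+175/6.5,189+222/6.5),.084),plane(t,(373+240/6.5,189+190/6.5),.084);d=b-a;print("slot",np.degrees(np.arctan2(d[1],d[0])))
from station import r
print(r.capture("wrist")["hand_eye"],r.capture("wrist")["camera_matrix"])
E
```

```text
ring [ 0.52109043 -0.04577795  0.10188088] [ 0.52046493 -0.04465461  0.105     ] [ 0.51894456 -0.04727796  0.105     ]
ham [0.56527171 0.34817304 0.14      ]
0.07924455944810617 -95.57910434380457
[ 0.59738745 -0.00796843  0.008     ] 0.1194093833880394 170.97229463197831
[0.47945724 0.01076834 0.008     ] 0.09832918284879119 -98.527592657483
[ 0.46487643 -0.08647377  0.008     ] 0.11908940150725253 -9.509113346821612
[ 0.58232946 -0.10614787  0.008     ] 0.09932746871738035 81.28037393247916
slot -68.73671237977517
[[-4.12773355e-04 -9.70664687e-01 -2.40436885e-01  6.51464104e-02]
 [ 9.99999441e-01 -1.66565395e-04 -1.04432387e-03  5.95401466e-04]
 [ 9.73639833e-04 -2.40437181e-01  9.70664213e-01 -1.37236880e-01]
 [ 0.00000000e+00  0.00000000e+00  0.00000000e+00  1.00000000e+00]] [[363.99749107   0.         272.88636618]
 [  0.         363.99749107 215.34273917]
 [  0.           0.           1.        ]]
```

```bash
cat >> h.py <<'E'
from scipy.spatial.transform import Rotation as Ro
def goal(s,pos,yaw):
    "shift (mm, tool axes) and rotvec from measured pose to pos, tool down, x at yaw (deg)"
    R=s["ee_rot"];c,w=np.cos(np.radians(yaw)),np.sin(np.radians(yaw))
    G=np.array([[c,w,0],[w,-c,0],[0,0,-1.]])
    return (R.T@(np.array(pos)-s["tcp_pos"])*1000).round(1),Ro.from_matrix(R.T@G).as_rotvec().round(3)
def st(s):
    R=s["ee_rot"];print("t",s["time_s"],"p",s["tcp_pos"].round(4),"yaw",np.degrees(np.arctan2(R[1,0],R[0,0])).round(2),"z",R[:,2].round(3),"F",s["wrist_force"].round(2),"M",s["moment"].round(2),"w",round(s["gripper_width"],3),"g",round(s["gripper_force"],1),"j",s["joints"].round(0))
def wray(c,s,p):
    H=c["hand_eye"];d=s["ee_rot"]@H[:3,:3]@np.linalg.solve(c["camera_matrix"],[p[0],p[1],1.])
    return s["tcp_pos"]+s["ee_rot"]@H[:3,3],d
def wplane(c,s,p,z):
    o,d=wray(c,s,p);return o+d*(z-o[2])/d[2]
E
python3 - <<'E'
from h import *
from station import r
print(goal(r.sense(),[.565,.348,.26],-95.6))
E
```

```text
(array([357.5,  65.6, -13. ]), array([ 1.000e-03, -1.000e-03,  1.219e+00]))
```

Emit:
move_arm(series=[{"grip":1,"xyz":[0,0,-12],"angular":[0,0,0.13]},{"grip":1,"xyz":[357,65,-12],"angular":[0,0,1.219]},{"grip":1,"xyz":[357,65,-12],"angular":[0,0,1.219]},{"grip":1,"xyz":[357,65,-12],"angular":[0,0,1.219]},{"grip":1,"xyz":[357,65,-12],"angular":[0,0,1.219]},{"grip":1,"xyz":[357,65,-12],"angular":[0,0,1.219]},{"grip":1,"xyz":[357,65,-12],"angular":[0,0,1.219]},{"grip":1,"xyz":[357,65,-12],"angular":[0,0,1.219]},{"grip":1,"xyz":[357,65,-12],"angular":[0,0,1.219]},{"grip":1,"xyz":[357,65,-12],"angular":[0,0,1.219]}])

```text
time_s: 1.2
tcp_pos: [0.5664, 0.3473, 0.2586]
ee_rot: [[-0.101, -0.995, -0.001], [-0.995, 0.101, -0.001], [0.001, 0.001, -1.0]]
wrist_force: [-0.3, 0.2, 0.7]
gripper_width: 1.001
gripper_force: 0.0
```

Emit:
move_arm(series=[{"grip":1,"xyz":[0,0,0],"angular":[0,0,0]},{"grip":1,"xyz":[0,0,0],"angular":[0,0,0]}])

```text
time_s: 1.4
tcp_pos: [0.5639, 0.3501, 0.2596]
ee_rot: [[-0.095, -0.995, -0.0], [-0.995, 0.095, 0.0], [-0.0, 0.0, -1.0]]
wrist_force: [-0.3, 0.8, 0.3]
gripper_width: 0.999
gripper_force: 0.0
```

```bash
python3 - <<'E'
from h import *
from station import r
s=r.sense();st(s);c=r.capture("wrist");cv2.imwrite("pics/w1.png",c["img"][:,:,::-1]);np.savez("pics/w1.npz",**c,**{k:s[k] for k in("ee_rot","tcp_pos")})
E
```

```text
t 1.4 p [0.5639 0.3501 0.2596] yaw -95.48 z [-0.  0. -1.] F [-0.28  0.82  0.3 ] M [ 0.08 -0.07  0.01] w 0.999 g 0.0 j [ 46.  25.   8.  -0. -72. -51.]
```

View pics/w1.png

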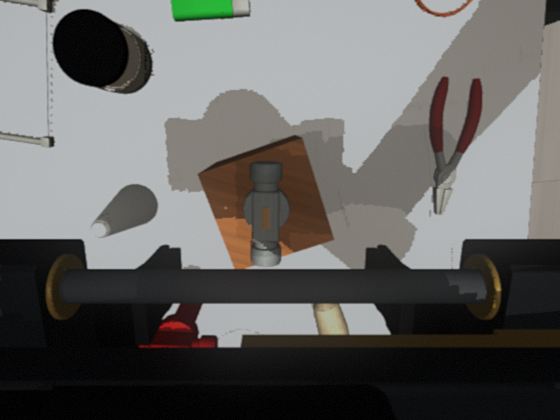

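The picture shows the hammer head from above, with its block centred at about (266,214), its ends at (265,162) and (266,265), and almost aligned with the tool.

```bash
python3 - <<'E'
from h import *
from station import r
w=np.load("pics/w1.npz");g=w["img"].astype(int)
# grey (unsaturated) pixels on the brown block
sat=g.max(2)-g.min(2)
for v in(172,178,200,208,224,230,248,256):
    row=g[v,235:300];m=np.where(sat[v,235:300]<14)[0]+235
    print(v,m.min() if len(m) else 0,m.max() if len(m) else 0)
c=w;s={k:w[k] for k in("ee_rot","tcp_pos")}
for p,z in(((266,216),.14),((265.3,162),.128),((266,265),.128)): print(wplane(c,s,p,z))
E
```

```text
172 250 281
178 250 281
200 245 287
208 243 289
224 250 283
230 253 278
248 252 279
256 252 299
[0.56852702 0.34822881 0.14      ]
[0.56546133 0.31047444 0.128     ]
[0.57305053 0.39080988 0.128     ]
```

```bash
python3 - <<'E'
from h import *
from station import r
s=r.sense();st(s);print(goal(s,[.5675,.3495,.1425],-95.5))
E
```

```text
t 1.45 p [0.5638 0.3502 0.2597] yaw -95.47 z [ 0.  0. -1.] F [0.36 0.08 0.6 ] M [ 0.12 -0.05 -0.03] w 1.001 g 0.0 j [ 46.  25.   8.  -0. -72. -51.]
(array([  0.4,  -3.7, 117.2]), array([0.   , 0.   , 0.001]))
```

Emit:
move_arm(series=[{"grip":1,"xyz":[0,-3.7,40],"angular":[0,0,0]},{"grip":1,"xyz":[0,-3.7,75],"angular":[0,0,0]},{"grip":1,"xyz":[0,-3.7,95],"angular":[0,0,0]},{"grip":1,"xyz":[0,-3.7,108],"angular":[0,0,0]},{"grip":1,"xyz":[0,-3.7,114],"angular":[0,0,0]},{"grip":1,"xyz":[0,-3.7,117],"angular":[0,0,0]},{"grip":1,"xyz":[0,-3.7,117],"angular":[0,0,0]},{"grip":1,"xyz":[0,-3.7,117],"angular":[0,0,0]}])

```text
time_s: 2.25
tcp_pos: [0.5691, 0.3492, 0.1439]
ee_rot: [[-0.098, -0.995, 0.002], [-0.995, 0.098, 0.001], [-0.002, -0.002, -1.0]]
wrist_force: [0.3, -0.6, 0.3]
gripper_width: 1.001
gripper_force: 0.0
```

Emit:
move_arm(series=[{"grip":0.4,"xyz":[0,0,0],"angular":[0,0,0]},{"grip":0.4,"xyz":[0,0,0],"angular":[0,0,0]},{"grip":0.3,"xyz":[0,0,0],"angular":[0,0,0]},{"grip":0.3,"xyz":[0,0,0],"angular":[0,0,0]}])

```text
time_s: 2.65
tcp_pos: [0.5687, 0.3487, 0.1427]
ee_rot: [[-0.098, -0.995, 0.0], [-0.995, 0.098, 0.0], [-0.0, -0.0, -1.0]]
wrist_force: [-0.1, 0.3, -0.7]
gripper_width: 0.725
gripper_force: 0.0
```

Emit:
move_arm(series=[{"grip":0,"xyz":[0,0,0],"angular":[0,0,0]},{"grip":0,"xyz":[0,0,0],"angular":[0,0,0]},{"grip":0,"xyz":[0,0,0],"angular":[0,0,0]},{"grip":0,"xyz":[0,0,0],"angular":[0,0,0]},{"grip":0,"xyz":[0,0,0],"angular":[0,0,0]},{"grip":0,"xyz":[0,0,0],"angular":[0,0,0]},{"grip":0,"xyz":[0,0,0],"angular":[0,0,0]},{"grip":0,"xyz":[0,0,0],"angular":[0,0,0]}])

```text
time_s: 3.45
tcp_pos: [0.5687, 0.3488, 0.1426]
ee_rot: [[-0.098, -0.995, 0.0], [-0.995, 0.098, 0.0], [-0.0, -0.0, -1.0]]
wrist_force: [0.6, 0.3, -0.1]
gripper_width: 0.227
gripper_force: 30.0
```

```bash
python3 - <<'E'
from h import *
from station import r
s=r.sense();st(s)
E
```

```text
t 3.45 p [0.5687 0.3488 0.1426] yaw -95.61 z [ 0.  0. -1.] F [ 0.64  0.32 -0.13] M [ 0.07 -0.18 -0.01] w 0.227 g 30.0 j [ 45.  31.  -1.   0. -58. -51.]
```

Emit:
move_arm(series=[{"grip":0,"xyz":[0,0,-5],"angular":[0,0,0]},{"grip":0,"xyz":[0,0,-15],"angular":[0,0,0]},{"grip":0,"xyz":[0,0,-35],"angular":[0,0,0]},{"grip":0,"xyz":[0,0,-60],"angular":[0,0,0]},{"grip":0,"xyz":[0,0,-90],"angular":[0,0,0]},{"grip":0,"xyz":[0,0,-120],"angular":[0,0,0]},{"grip":0,"xyz":[0,0,-145],"angular":[0,0,0]},{"grip":0,"xyz":[0,0,-158],"angular":[0,0,0]},{"grip":0,"xyz":[0,0,-160],"angular":[0,0,0]},{"grip":0,"xyz":[0,0,-160],"angular":[0,0,0]}])

```text
time_s: 4.45
tcp_pos: [0.5682, 0.3486, 0.3018]
ee_rot: [[-0.098, -0.995, -0.001], [-0.995, 0.098, -0.0], [0.0, 0.001, -1.0]]
wrist_force: [-1.0, -0.4, -1.6]
gripper_width: 0.226
gripper_force: 30.0
```

```bash
python3 - <<'E'
from h import *
from station import r
s=r.sense();st(s)
print(goal(s,[.52,-.046,.303],-69))
E
```

```text
t 4.45 p [0.5682 0.3486 0.3018] yaw -95.62 z [-0.001 -0.    -1.   ] F [-1.02 -0.44 -1.58] M [ 0.01 -0.05  0.06] w 0.226 g 30.0 j [ 45.  25.  12.  -0. -78. -51.]
(array([397.4,   9.3,  -1. ]), array([ 0.001, -0.   , -0.465]))
```

Emit:
move_arm(series=[{"grip":0,"xyz":[20,1,0],"angular":[0,0,-0.03]},{"grip":0,"xyz":[60,2,0],"angular":[0,0,-0.1]},{"grip":0,"xyz":[100,3,0],"angular":[0,0,-0.16]},{"grip":0,"xyz":[140,4,0],"angular":[0,0,-0.22]},{"grip":0,"xyz":[180,5,0],"angular":[0,0,-0.28]},{"grip":0,"xyz":[220,6,0],"angular":[0,0,-0.34]},{"grip":0,"xyz":[260,8,0],"angular":[0,0,-0.4]},{"grip":0,"xyz":[295,9,0],"angular":[0,0,-0.44]},{"grip":0,"xyz":[317,9,0],"angular":[0,0,-0.46]},{"grip":0,"xyz":[327,9,0],"angular":[0,0,-0.465]}])

```text
time_s: 5.45
tcp_pos: [0.5265, 0.0222, 0.301]
ee_rot: [[0.357, -0.934, -0.003], [-0.934, -0.357, -0.001], [-0.0, 0.003, -1.0]]
wrist_force: [0.2, -0.3, -0.9]
gripper_width: 0.23
gripper_force: 30.0
```

Emit:
move_arm(series=[{"grip":0,"xyz":[0,0,0],"angular":[0,0,0]},{"grip":0,"xyz":[0,0,0],"angular":[0,0,0]},{"grip":0,"xyz":[0,0,0],"angular":[0,0,0]}])

```text
time_s: 5.75
tcp_pos: [0.5278, 0.0252, 0.302]
ee_rot: [[0.36, -0.933, -0.001], [-0.933, -0.36, -0.0], [-0.0, 0.001, -1.0]]
wrist_force: [-0.3, 0.1, -1.9]
gripper_width: 0.227
gripper_force: 30.0
```

```bash
python3 - <<'E'
from h import *
from station import r
s=r.sense();st(s);c=r.capture("wrist");np.savez("pics/w2.npz",**c,**{k:s[k] for k in("ee_rot","tcp_pos")})
H=np.linalg.inv(c["hand_eye"]);X=H[:3,:3]@(s["ee_rot"].T@(np.array([.52,-.046,.105])-s["tcp_pos"]))+H[:3,3];p=c["camera_matrix"]@X;p=p/p[2];print(p)
cv2.imwrite("pics/w2.png",cv2.resize(c["img"],(560,420))[:,:,::-1])
u,v=int(p[0]),int(p[1]);z=c["img"][max(0,v-60):v+60,max(0,u-60):u+60];print(max(0,u-60),max(0,v-60),z.shape)
cv2.imwrite("pics/w2c.png",cv2.resize(z,None,fx=5,fy=5,interpolation=cv2.INTER_CUBIC)[:,:,::-1])
E
```

```text
t 5.75 p [0.5278 0.0252 0.302 ] yaw -68.91 z [-0.001 -0.    -1.   ] F [-0.34  0.1  -1.87] M [ 0.08 -0.    0.  ] w 0.227 g 30.0 j [ 20.  11.  -8.  -0. -72.   1.]
[309.2989637  127.17171656   1.        ]
249 67 (120, 120, 3)
```

View pics/w2c.png

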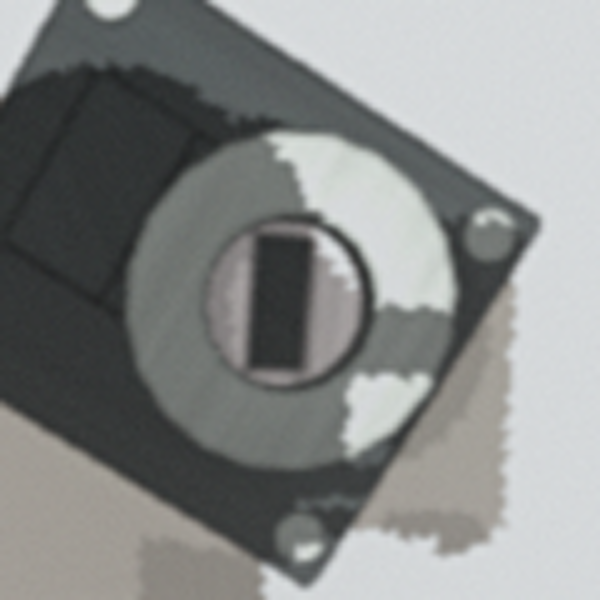

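The picture shows the ring rim centred at crop (291,300). The slot inside it is clearly visible, running from crop (284,237) to (276,367), almost along the tool's x.

```bash
python3 - <<'E'
from h import *
from station import r
w=np.load("pics/w2.npz");c=w;s={k:w[k] for k in("ee_rot","tcp_pos")}
P=lambda x,y,z:wplane(c,s,(249+x/5,67+y/5),z)
m=P(291.5,300,.105);print("rim",m)
for z,e in((.084,"top"),(.073,"bot")):
    a,b=P(283.5,237,z),P(276.5,367,z);d=a-b;print(e,(a+b)/2,np.linalg.norm(d),np.degrees(np.arctan2(d[1],d[0])))
s=r.sense();st(s)
print(goal(s,[*m[:2],.303],-69))
E
```

```text
rim [ 0.52172151 -0.04549659  0.105     ]
top [ 0.52174637 -0.04485578  0.084     ] 0.02399266582854906 -70.88968182096733
bot [ 0.52084128 -0.04512155  0.073     ] 0.024735550657618764 -70.88968182096745
t 5.8 p [0.5278 0.0252 0.3022] yaw -68.9 z [-0.001 -0.    -1.   ] F [ 0.36  0.24 -1.33] M [ 0.1  -0.02 -0.01] w 0.223 g 30.0 j [ 20.  11.  -8.  -0. -72.   1.]
(array([63.7, 31.1, -0.8]), array([0.001, 0.   , 0.002]))
```

Emit:
move_arm(series=[{"grip":0,"xyz":[20,10,0],"angular":[0,0,0]},{"grip":0,"xyz":[45,22,0],"angular":[0,0,0.01]},{"grip":0,"xyz":[60,29,10],"angular":[0,0,0.02]},{"grip":0,"xyz":[64,31,25],"angular":[0,0,0.03]},{"grip":0,"xyz":[64,31,40],"angular":[0,0,0.03]},{"grip":0,"xyz":[64,31,42],"angular":[0,0,0.03]},{"grip":0,"xyz":[64,31,42],"angular":[0,0,0.03]},{"grip":0,"xyz":[64,31,42],"angular":[0,0,0.03]}])

```text
time_s: 6.6
tcp_pos: [0.5224, -0.0462, 0.2614]
ee_rot: [[0.332, -0.943, 0.002], [-0.943, -0.332, -0.0], [0.001, -0.002, -1.0]]
wrist_force: [0.5, -0.4, -1.1]
gripper_width: 0.229
gripper_force: 30.0
```

```bash
python3 - <<'E'
from h import *
from station import r
s=r.sense();st(s);print(goal(s,[.5217,-.0454,.2476],-70.5))
C=[]
for n in("scene","top"):
    c=r.capture(n);np.savez(f"pics/{n}1.npz",**c)
    u,v=proj(c,[.5217,-.0454,.12])[0].astype(int);print(n,u,v)
    C.append(cv2.resize(c["img"][v-32:v+32,u-32:u+32],(390,390),interpolation=cv2.INTER_CUBIC))
cv2.imwrite("pics/c1.png",np.hstack(C)[:,:,::-1])
E
```

```text
t 6.6 p [ 0.5224 -0.0462  0.2614] yaw -70.63 z [ 0.002 -0.    -1.   ] F [ 0.53 -0.41 -1.08] M [ 0.01  0.01 -0.08] w 0.229 g 30.0 j [ 13.  12. -12.   0. -66.   7.]
(array([-1. ,  0.4, 13.8]), array([-0.001, -0.001, -0.002]))
scene 359 282
top 408 217
```

View pics/c1.png

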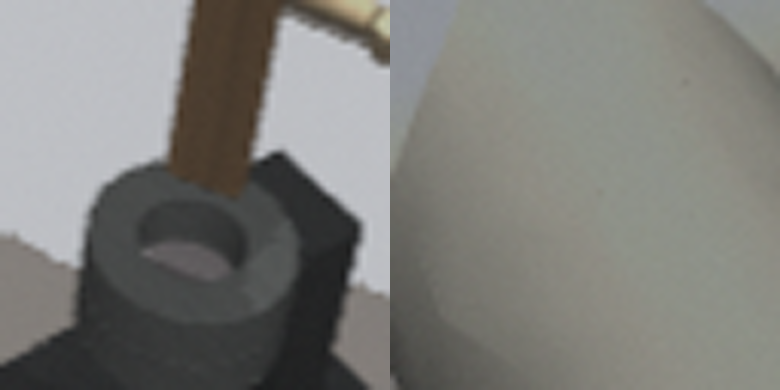

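```bash
python3 - <<'E'
from h import *
c=load("scene1")
f=lambda x,y:(327+x/6.09,250+y/6.09)
print(proj(c,[.5224,-.0462,.1288]),f(206,180))
print(plane(c,f(206,180),.1288),plane(c,f(194,243),.105))
for x,y in((168,163),(243,198)):print(plane(c,f(x,y),.1288))
E
```

```text
[[360.7508376  279.10545671]] (360.8259441707718, 279.5566502463054)
[ 0.52171414 -0.04691342  0.1288    ] [ 0.51976461 -0.04802817  0.105     ]
[ 0.5188264 -0.0359629  0.1288   ]
[ 0.52407933 -0.05775267  0.1288    ]
```

```bash
python3 - <<'E'
from h import *
from station import r
s=r.sense();st(s);print(goal(s,[.5212,-.0458,.2256],-70.5))
E
```

```text
t 6.7 p [ 0.5223 -0.0463  0.2615] yaw -70.65 z [ 0.002  0.    -1.   ] F [-0.16  0.92 -1.44] M [ 0.09 -0.02 -0.01] w 0.229 g 30.0 j [ 13.  12. -12.   0. -66.   7.]
(array([-0.8,  0.9, 35.9]), array([-0.002, -0.   , -0.003]))
```

Emit:
move_arm(series=[{"grip":0,"xyz":[-0.8,0.9,3],"angular":[0,0,0]},{"grip":0,"xyz":[-0.8,0.9,8],"angular":[0,0,0]},{"grip":0,"xyz":[-0.8,0.9,13],"angular":[0,0,0]},{"grip":0,"xyz":[-0.8,0.9,18],"angular":[0,0,0]},{"grip":0,"xyz":[-0.8,0.9,23],"angular":[0,0,0]},{"grip":0,"xyz":[-0.8,0.9,28],"angular":[0,0,0]},{"grip":0,"xyz":[-0.8,0.9,32],"angular":[0,0,0]},{"grip":0,"xyz":[-0.8,0.9,36],"angular":[0,0,0]},{"grip":0,"xyz":[-0.8,0.9,36],"angular":[0,0,0]},{"grip":0,"xyz":[-0.8,0.9,36],"angular":[0,0,0]}])

```text
time_s: 7.7
tcp_pos: [0.5207, -0.0463, 0.2246]
ee_rot: [[0.331, -0.944, 0.0], [-0.944, -0.331, -0.0], [0.0, -0.0, -1.0]]
wrist_force: [0.1, -0.9, -1.2]
gripper_width: 0.228
gripper_force: 30.0
```

Emit:
move_arm(series=[{"grip":0,"xyz":[0,0,2],"angular":[0,0,0]},{"grip":0,"xyz":[0,0,4],"angular":[0,0,0]},{"grip":0,"xyz":[0,0,6],"angular":[0,0,0]},{"grip":0,"xyz":[0,0,6],"angular":[0,0,0]}])

```text
time_s: 8.1
tcp_pos: [0.5203, -0.0463, 0.2182]
ee_rot: [[0.331, -0.944, -0.001], [-0.944, -0.331, -0.0], [-0.0, 0.001, -1.0]]
wrist_force: [-0.1, -0.4, -0.9]
gripper_width: 0.23
gripper_force: 30.0
```

```bash
python3 - <<'E'
from h import *
from station import r
s=r.sense();st(s)
E
```

```text
t 8.1 p [ 0.5203 -0.0463  0.2182] yaw -70.7 z [-0.001 -0.    -1.   ] F [-0.15 -0.38 -0.94] M [0.05 0.03 0.06] w 0.23 g 30.0 j [ 13.  14. -16.  -0. -60.   7.]
```

Emit:
move_arm(series=[{"grip":0,"xyz":[0,0,1],"angular":[0,0,0]},{"grip":0,"xyz":[0,0,2],"angular":[0,0,0]},{"grip":0,"xyz":[0,0,2.5],"angular":[0,0,0]},{"grip":0,"xyz":[0,0,3],"angular":[0,0,0]},{"grip":0,"xyz":[0,0,3],"angular":[0,0,0]}])

```text
time_s: 8.6
tcp_pos: [0.5206, -0.0462, 0.2155]
ee_rot: [[0.331, -0.944, -0.0], [-0.944, -0.331, -0.0], [-0.0, 0.0, -1.0]]
wrist_force: [-0.3, 0.2, -1.2]
gripper_width: 0.228
gripper_force: 30.0
```

Foot is now about 1 mm below the plate top with no force; continue.

Emit:
move_arm(series=[{"grip":0,"xyz":[0,0,1],"angular":[0,0,0]},{"grip":0,"xyz":[0,0,2],"angular":[0,0,0]},{"grip":0,"xyz":[0,0,3],"angular":[0,0,0]},{"grip":0,"xyz":[0,0,3],"angular":[0,0,0]}])

```text
time_s: 9.0
tcp_pos: [0.521, -0.0461, 0.2125]
ee_rot: [[0.331, -0.944, 0.001], [-0.944, -0.331, 0.0], [-0.0, -0.001, -1.0]]
wrist_force: [1.0, -0.0, -1.5]
gripper_width: 0.229
gripper_force: 30.0
```

Emit:
move_arm(series=[{"grip":0,"xyz":[0,0,2],"angular":[0,0,0]},{"grip":0,"xyz":[0,0,4],"angular":[0,0,0]},{"grip":0,"xyz":[0,0,6],"angular":[0,0,0]},{"grip":0,"xyz":[0,0,6],"angular":[0,0,0]}])

```text
time_s: 9.4
tcp_pos: [0.5209, -0.0461, 0.2062]
ee_rot: [[0.331, -0.944, 0.001], [-0.944, -0.331, 0.0], [-0.0, -0.001, -1.0]]
wrist_force: [2.6, 0.6, -3.5]
gripper_width: 0.222
gripper_force: 30.0
```

```bash
python3 - <<'E'
from h import *
from station import r
s=r.sense();st(s)
E
```

```text
t 9.4 p [ 0.5209 -0.0461  0.2062] yaw -70.69 z [ 0.001  0.    -1.   ] F [ 2.55  0.59 -3.46] M [ 0.27 -0.79  0.04] w 0.222 g 30.0 j [ 13.  14. -17.  -0. -58.   7.]
```

Emit:
move_arm(series=[{"grip":0,"xyz":[0,-0.5,0],"angular":[0,0,0]},{"grip":0,"xyz":[0,-0.8,0],"angular":[0,0,0]},{"grip":0,"xyz":[0,-0.8,0],"angular":[0,0,0]}])

```text
time_s: 9.7
tcp_pos: [0.5212, -0.046, 0.2064]
ee_rot: [[0.331, -0.944, -0.001], [-0.944, -0.331, -0.0], [-0.0, 0.001, -1.0]]
wrist_force: [2.2, -0.1, -2.3]
gripper_width: 0.228
gripper_force: 30.0
```

```bash
python3 - <<'E'
from h import *
from station import r
s=r.sense();st(s)
E
```

```text
t 9.7 p [ 0.5212 -0.046   0.2064] yaw -70.7 z [-0.001 -0.    -1.   ] F [ 2.16 -0.13 -2.3 ] M [ 0.17 -0.57 -0.04] w 0.228 g 30.0 j [ 13.  14. -17.  -0. -59.   7.]
```

Emit:
move_arm(series=[{"grip":0,"xyz":[0,-0.8,0],"angular":[0,0,0]},{"grip":0,"xyz":[0,-1.0,0],"angular":[0,0,0]},{"grip":0,"xyz":[0,-1.0,0],"angular":[0,0,0]}])

```text
time_s: 10.0
tcp_pos: [0.5218, -0.0458, 0.2065]
ee_rot: [[0.331, -0.944, -0.001], [-0.944, -0.331, -0.0], [-0.0, 0.001, -1.0]]
wrist_force: [0.4, 0.3, -2.3]
gripper_width: 0.228
gripper_force: 30.0
```

```bash
python3 - <<'E'
from h import *
from station import r
s=r.sense();st(s)
E
```

```text
t 10.0 p [ 0.5218 -0.0458  0.2065] yaw -70.69 z [-0.001 -0.    -1.   ] F [ 0.41  0.27 -2.34] M [ 0.08 -0.02 -0.01] w 0.228 g 30.0 j [ 13.  14. -17.  -0. -59.   7.]
```

Emit:
move_arm(series=[{"grip":0,"xyz":[0,-0.8,2],"angular":[0,0,0]},{"grip":0,"xyz":[0,-0.8,5],"angular":[0,0,0]},{"grip":0,"xyz":[0,-0.8,9],"angular":[0,0,0]},{"grip":0,"xyz":[0,-0.8,13],"angular":[0,0,0]},{"grip":0,"xyz":[0,-0.8,16],"angular":[0,0,0]},{"grip":0,"xyz":[0,-0.8,16],"angular":[0,0,0]}])

```text
time_s: 10.6
tcp_pos: [0.5227, -0.0454, 0.1899]
ee_rot: [[0.331, -0.944, -0.001], [-0.944, -0.331, -0.0], [-0.0, 0.001, -1.0]]
wrist_force: [0.0, 0.5, -2.0]
gripper_width: 0.229
gripper_force: 30.0
```

```bash
python3 - <<'E'
from h import *
from station import r
s=r.sense();st(s)
E
```

```text
t 10.6 p [ 0.5227 -0.0454  0.1899] yaw -70.7 z [-0.001 -0.    -1.   ] F [ 0.02  0.5  -1.99] M [ 0.04 -0.04 -0.04] w 0.229 g 30.0 j [ 13.  15. -18.  -0. -56.   7.]
```

Free; 42 mm remain. Going 38 mm, then the last bit slowly.

Emit:
move_arm(series=[{"grip":0,"xyz":[0,0,4],"angular":[0,0,0]},{"grip":0,"xyz":[0,0,9],"angular":[0,0,0]},{"grip":0,"xyz":[0,0,14],"angular":[0,0,0]},{"grip":0,"xyz":[0,0,19],"angular":[0,0,0]},{"grip":0,"xyz":[0,0,19],"angular":[0,0,0]}])

```text
time_s: 11.1
tcp_pos: [0.5224, -0.0454, 0.1705]
ee_rot: [[0.33, -0.944, -0.002], [-0.944, -0.33, -0.0], [-0.0, 0.002, -1.0]]
wrist_force: [0.2, 0.7, -1.7]
gripper_width: 0.222
gripper_force: 30.0
```

Emit:
move_arm(series=[{"grip":0,"xyz":[0,0,4],"angular":[0,0,0]},{"grip":0,"xyz":[0,0,9],"angular":[0,0,0]},{"grip":0,"xyz":[0,0,14],"angular":[0,0,0]},{"grip":0,"xyz":[0,0,18],"angular":[0,0,0]},{"grip":0,"xyz":[0,0,19],"angular":[0,0,0]},{"grip":0,"xyz":[0,0,19],"angular":[0,0,0]}])

```text
time_s: 11.7
tcp_pos: [0.523, -0.0454, 0.1523]
ee_rot: [[0.331, -0.944, -0.0], [-0.944, -0.331, -0.0], [-0.0, 0.001, -1.0]]
wrist_force: [-0.6, -0.2, -0.9]
gripper_width: 0.23
gripper_force: 30.0
```

```bash
python3 - <<'E'
from h import *
from station import r
s=r.sense();st(s)
E
```

```text
t 11.7 p [ 0.523  -0.0454  0.1523] yaw -70.69 z [-0. -0. -1.] F [-0.58 -0.17 -0.85] M [ 0.03 -0.05 -0.03] w 0.23 g 30.0 j [ 13.  18. -21.   0. -51.   7.]
```

Emit:
move_arm(series=[{"grip":0,"xyz":[0,0,1.5],"angular":[0,0,0]},{"grip":0,"xyz":[0,0,3],"angular":[0,0,0]},{"grip":0,"xyz":[0,0,3.5],"angular":[0,0,0]},{"grip":0,"xyz":[0,0,3.5],"angular":[0,0,0]}])

```text
time_s: 12.1
tcp_pos: [0.523, -0.0454, 0.149]
ee_rot: [[0.331, -0.944, -0.0], [-0.944, -0.331, -0.0], [-0.0, 0.0, -1.0]]
wrist_force: [-0.1, 0.6, -0.5]
gripper_width: 0.225
gripper_force: 30.0
```

Emit:
move_arm(series=[{"grip":0,"xyz":[0,0,0.5],"angular":[0,0,0]},{"grip":0,"xyz":[0,0,1],"angular":[0,0,0]},{"grip":0,"xyz":[0,0,1],"angular":[0,0,0]}])

```text
time_s: 12.4
tcp_pos: [0.523, -0.0454, 0.148]
ee_rot: [[0.331, -0.944, -0.0], [-0.944, -0.331, -0.0], [-0.0, 0.0, -1.0]]
wrist_force: [-0.7, 0.2, -1.3]
gripper_width: 0.227
gripper_force: 30.0
```

Emit:
move_arm(series=[{"grip":0,"xyz":[0,0,0.5],"angular":[0,0,0]},{"grip":0,"xyz":[0,0,1],"angular":[0,0,0]},{"grip":0,"xyz":[0,0,1],"angular":[0,0,0]}])

```text
time_s: 12.7
tcp_pos: [0.5231, -0.0454, 0.1475]
ee_rot: [[0.331, -0.944, 0.0], [-0.944, -0.331, -0.0], [0.0, -0.0, -1.0]]
wrist_force: [-0.4, 1.1, 2.0]
gripper_width: 0.227
gripper_force: 30.0
```

```bash
python3 - <<'E'
from h import *
from station import r
s=r.sense();st(s)
E
```

```text
t 12.7 p [ 0.5231 -0.0454  0.1475] yaw -70.68 z [ 0. -0. -1.] F [-0.44  1.12  1.97] M [0.17 0.37 0.07] w 0.227 g 30.0 j [ 13.  18. -22.   0. -50.   7.]
```

Seated: the force reversed to about +2 N at the expected home height. Releasing.

Emit:
move_arm(series=[{"grip":0.3,"xyz":[0,0,0],"angular":[0,0,0]},{"grip":0.4,"xyz":[0,0,0],"angular":[0,0,0]},{"grip":0.7,"xyz":[0,0,0],"angular":[0,0,0]},{"grip":0.7,"xyz":[0,0,0],"angular":[0,0,0]},{"grip":0.7,"xyz":[0,0,0],"angular":[0,0,0]},{"grip":0.7,"xyz":[0,0,0],"angular":[0,0,0]},{"grip":0.7,"xyz":[0,0,0],"angular":[0,0,0]}])

```text
time_s: 13.4
tcp_pos: [0.523, -0.0454, 0.147]
ee_rot: [[0.331, -0.944, -0.0], [-0.944, -0.331, -0.0], [0.0, 0.0, -1.0]]
wrist_force: [-0.1, -0.2, 1.1]
gripper_width: 0.681
gripper_force: 0.0
```

Emit:
move_arm(series=[{"grip":0.7,"xyz":[0,0,-10],"angular":[0,0,0]},{"grip":0.7,"xyz":[0,0,-25],"angular":[0,0,0]},{"grip":0.7,"xyz":[0,0,-50],"angular":[0,0,0]},{"grip":0.7,"xyz":[0,0,-80],"angular":[0,0,0]},{"grip":0.7,"xyz":[0,0,-105],"angular":[0,0,0]},{"grip":0.7,"xyz":[0,0,-120],"angular":[0,0,0]},{"grip":0.7,"xyz":[0,0,-120],"angular":[0,0,0]},{"grip":0.7,"xyz":[0,0,-120],"angular":[0,0,0]}])

```text
time_s: 14.2
tcp_pos: [0.5227, -0.0453, 0.267]
ee_rot: [[0.33, -0.944, 0.0], [-0.944, -0.33, 0.001], [-0.0, -0.0, -1.0]]
wrist_force: [0.1, 0.5, -0.0]
gripper_width: 0.703
gripper_force: 0.0
```

```bash
python3 - <<'E'
from h import *
from station import r
s=r.sense();st(s)
C=[]
for n,w in(("scene",0),("wrist",1)):
    c=r.capture(n);i=c["img"]
    if n=="scene":
        u,v=359,285;i=cv2.resize(i[v-45:v+45,u-45:u+45],(390,390),interpolation=cv2.INTER_CUBIC)
    else: i=cv2.resize(i[60:320,120:440],(400,390))
    C.append(i)
cv2.imwrite("pics/end.png",np.hstack(C)[:,:,::-1])
E
```

```text
t 14.2 p [ 0.5227 -0.0453  0.267 ] yaw -70.7 z [ 0.     0.001 -1.   ] F [ 0.1   0.48 -0.04] M [ 0.03 -0.05 -0.06] w 0.703 g 0.0 j [ 13.  11. -12.  -0. -67.   7.]
```

View pics/end.png

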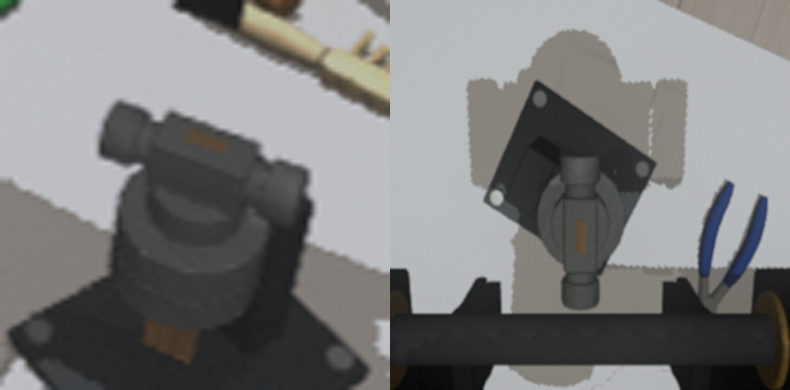

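The left view shows the hammer seated with its shoulder on the rim (crop 200,215) and its handle showing below the ring. The gripper is clear of it.

```bash
python3 -c "
from station import r
print(r.finish_job())"
```

```text
the job is handed in; nothing more can be done
None
```

The hammer hangs upright in the bench ring, handle through the slot and shoulder on the rim, released with the arm clear, and the job is handed in; I set the slot angle from the wrist camera and checked it by feel while lowering, so no turning search was needed.

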